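# Stand tagged drive modules in the pass and reject nests

### The arm

A 6-joint arm with a two-finger parallel gripper is mounted at the origin on the work surface. World frame = base frame: x ahead of the robot, y to its left, z up, the work surface at z = 0. Lengths are in m, angles in degrees, forces in N, time in s.
With the tool pointing down it reaches from about 0.35 to 0.95 m from the base axis. Payload 17.4 kg.
Tool frame: the origin (TCP) lies midway between the tips of the shut fingers; the grasp point (between the pads) lies 19 mm behind it; y points along the fingers, x is the direction in which the jaws open and shut, and the axes are right-handed (so a half turn about y gives the same grasp; the last joint's range is limited). The gripper opens to 93 mm and grips with 3 to 60 N. Pads are 15 mm wide; open, the fingers measure 128 mm over their backs; the gripper's body (75 mm by 188 mm) begins 65 mm behind the grasp point.
Start: joints at [-67.082, 6.646, 82.598, -0, 90.757, -2.166], TCP at [0.286, -0.611, 0.219] pointing down, gripper open.
Joint ranges: [-162.19, 162.19], [-47.58, 125.68], [4.15, 143.07], [-65.23, 245.23], [0.69, 171.88], [-170.13, 170.13]. Speed limits (degrees/s): [108.29, 108.29, 127.2, 180, 180, 180].

### API

Orientations are given as a 3x3 rotation matrix whose columns are the frame's x, y, z axes.
In Python, from bench import get_obs, snapshot, camera_model, close_job gives the robot as it stands. The module is installed in compiled form; this text tells all that it offers.
- The arm moves only by the tool drive_tool, never from a script. Its argument "increments" is a list of rows, each a list of 7 numbers: the gripper command: -1 is fully open, 1 is shut, values between are in proportion, then the shift along the tool's x, y, z in units of 25 mm (1.0 is 25 mm), then the turn, a rotation vector about the tool's x, y, z in rad. A call has 1 to 5 rows; each row is the pose to reach, as a shift and turn from the pose commanded when the call began, along the tool's axes at that moment; what a row does not reach only later rows make up. A row lasts 1/12 s, in which the tool goes at most 41.7 mm and 7.16 degrees, less where a joint would pass 70% of its speed; a pose out of reach is approached as far as the arm can. A call with a gripper value outside its range is refused whole. The fingers move at their own pace and stop on an object; the grip force is fixed at half the most. Time passes only in rows, so rows that repeat a pose let the fingers close. It gives the time, the measured TCP pose, the force and the opening at its end, in the units of the state.
- get_obs(): the state, without advancing time (a new reading comes with each control period).
- snapshot(name): name is "scene" or "top"; returns the picture (480x640x3 uint8, red, green, blue); there is no depth.
- camera_model(name): a dict with "camera_matrix" (3x3 intrinsics, pixels), "k1" (the pictures are not rectified: a ray, as slopes to the right and down, at radius r is drawn at 1 + k1 r^2 times it, then the intrinsics apply), "R" (3x3) and "t" (3): a world point X has camera coordinates R X + t. Camera axes: x right, y down, z forward; pixel columns grow to the right and rows downward; lengths in m; the calibration is good to about 2 mm. A picture is of the moment at which its call begins. camera_model takes no time and is no camera call.
- close_job(): hands the job in, once; it reports no verdict.
The state is a dict: "clock": time; "q": joint angles; "dq": joint speeds; "effort": joint torques, N m; "tcp_pos": TCP position; "tool_rot": TCP orientation; "contact_force": force on the tool from outside, world axes, zero at the start; "wrist_torque": the same for the moment, N m; "finger_gap": finger opening in m.
Only numpy, scipy, OpenCV 4.12 (cv2) and the standard library are available. Lean on these libraries where they do the work, as an engineer would, in place of code of your own. Each camera call takes 0.05 s, during which the arm holds its last target. There are 200 camera calls.

### The job

Sort two jar-tester drive modules by tag: stand the green-tagged one, which lies on its back on the bench, on a long edge fully down in the green pass nest, and move the red-tagged one from its blue stand to stand likewise in the red reject nest; let go of both. The lying one cannot go in the way it is first picked up, so lean it on the rest and take it again by its upper edge. Leave the glassware, bottles and other things where they are.

Things in the scene. Friction and masses are not known exactly. Their poses are not given: they have to be found in the camera images.
- module_pass: Flat white module, green tag stripes on its face and long edges. Box 140 (x) x 110 (y) x 26 mm (z), 0.22-0.45 kg; at first lies on its back, face (+z) up. Mid-face stands a black grip bar, 64 mm along x, 16 thick (y), z = 26 to 56 mm. Origin: centre of the back. Too wide to grip across x or y: hold it by the bar, or across its 26 mm thickness.
- module_reject: Flat white module, red tag stripes on its face and long edges. Box 140 (x) x 110 (y) x 26 mm (z), 0.22-0.45 kg; at first stands on a long edge in the blue stand, y axis up. Mid-face stands a black grip bar, 64 mm along x, 16 thick (y), z = 26 to 56 mm. Origin: centre of the back. Too wide to grip across x or y: hold it by the bar, or across its 26 mm thickness.
- module_pass_center (a point): Centre of the green-tagged module's box, 13 mm above its origin along its z; same axes.
- module_reject_center (a point): Centre of the red-tagged module's box, 13 mm above its origin along its z; same axes.
- dock_pass: Pass nest: fixed green slot on a grey foot 190 x 90 mm. Origin: centre of the foot's underside, z up, x along the slot. Slot 150 mm long (x), 30 wide (y), floor at z = 10, straight walls to z = 40, flared lips to z = 51 mm. A module stands in it on a long edge, facing either way; seated, its centre is at z = 65, its upper edge at 120 mm.
- dock_reject: Reject nest: fixed red slot on a grey foot 190 x 90 mm. Origin: centre of the foot's underside, z up, x along the slot. Slot 150 mm long (x), 30 wide (y), floor at z = 10, straight walls to z = 40, flared lips to z = 51 mm. A module stands in it on a long edge, facing either way; seated, its centre is at z = 65, its upper edge at 120 mm.
- test_stand: Fixed blue stand in which the red-tagged module stands at the start. Same shape and axes as the nests (slot floor at z = 10 mm, foot 190 x 90 mm), but its slot is 28 mm wide.
- easel: Fixed leaning rest on a blue foot (150 x 125 x 10 mm), aluminium lip and rails; a module leans on it at 45 degrees, a long edge on the lip, its back on the rails, its face to -y and up. Origin: under the foot, z up, x along the lip. The upper 35 mm of the module's back is free, as is the space between the rails.
- easel_corner (a point): Middle of the rest's inner corner line, where lip and rails meet, at (0, -30, 35) mm from the rest's origin, same axes. From it two rails (14 mm wide, at x = -53 and +53 mm) rise to +y and +z at 45 degrees for 75 mm; the lip (150 mm along x) rises to -y and +z at 45 degrees for 22 mm.
- jar_amber: Brown jar with white lid, 72 mm across, 90 tall (bystander). Origin: centre of its underside.
- beaker: Clear glass cup, 64 mm across, 70 tall (bystander). Origin: centre of its underside.
- wash_bottle: White bottle with green cap, 66 mm across, 170 tall (bystander). Origin: centre of its underside.
- tip_box: Blue box 120 x 80 x 60 mm (bystander). Origin: centre of its underside.
- screwdriver: Screwdriver lying on the bench (bystander). Origin: at its middle.
- reagent: Brown bottle with black cap, 80 mm across, 160 tall (bystander). Origin: centre of its underside.
Things that resemble listed ones, but are neither listed nor needed, are in the scene too. Leave any brown or purple look-alike of the dock_pass alone.

How it is judged (in metres and radians):
At the end, for the whole second after the job is handed in: Green-tagged module in the green nest, red-tagged in the red nest: each centre within 12 mm along and 10 mm across the slot and 7 mm of the seated height (65 mm above the nest's origin), long edge along the slot within 0.15 rad, upright within 0.2 rad, at rest (x of module_pass_center in the frame of dock_pass between -0.012 and 0.012 m and y of module_pass_center in the frame of dock_pass between -0.01 and 0.01 m and z of module_pass_center in the frame of dock_pass between 0.058 and 0.072 m and angle between the x axis of module_pass and the x axis of dock_pass, either way round below 0.15 rad and angle between the z axis of module_pass and the y axis of dock_pass, either way round below 0.2 rad and linear speed of each of module_pass, module_reject below 0.02 m/s and angular speed of each of module_pass, module_reject below 0.2 rad/s and x of module_reject_center in the frame of dock_reject between -0.012 and 0.012 m and y of module_reject_center in the frame of dock_reject between -0.01 and 0.01 m and z of module_reject_center in the frame of dock_reject between 0.058 and 0.072 m and angle between the x axis of module_reject and the x axis of dock_reject, either way round below 0.15 rad and angle between the z axis of module_reject and the y axis of dock_reject, either way round below 0.2 rad); the robot touches nothing.
It fails at once if a bystander (jar, cup, bottle, box or screwdriver) is moved more than 30 mm (distance of any of jar_amber, beaker, wash_bottle, tip_box, screwdriver, reagent from where it was at the start of the episode above 0.03 m).
It also fails if it takes over 72 s, if anything falls off the work surface, if the arm or the gripper's body presses on something with over 40 N, if the wrist force passes 120 N, or if a joint passes its speed limit or range.

## Working session

There is one attempt and no reset: what is moved stays moved. The work goes in short steps, Python scripts to look and compute and a tool call to move; the robot and the scene stay as the last step left them, time stands still between calls to the robot, and variables do not carry over. Pictures are saved under pics/ and viewed, about 8 in all and at most 12, crops included, and the job is handed in when it is done.

Besides the shell and the picture viewer there is one more tool, called after ">>>" as name([rows], argument=value, ...), one row to a line, values as JSON. drive_tool: Moves the arm, as the interface text tells. Its arguments: {"type":"object","properties":{"increments":{"type":"array"}},"required":["increments"]}

```bash
mkdir -p pics
python3 - <<'E'
from bench import *
import cv2
for n in ("scene","top"):
    im=snapshot(n); cv2.imwrite(f"pics/{n}0.png",im[:,:,::-1]); m=camera_model(n); print(n,m)
print(get_obs())
E
```

```text
scene {'camera_matrix': array([[457.76482494,   0.        , 311.18866333],
       [  0.        , 457.76482494, 228.7705873 ],
       [  0.        ,   0.        ,   1.        ]]), 'k1': -0.023758513454130135, 'R': array([[-0.47158159,  0.88176431, -0.01012414],
       [ 0.53158669,  0.27510325, -0.80108289],
       [-0.70358112, -0.3831578 , -0.5984678 ]]), 't': array([ 0.1552563 , -0.22338254,  1.85657564])}
top {'camera_matrix': array([[582.5418179 ,   0.        , 315.12313568],
       [  0.        , 582.5418179 , 249.467135  ],
       [  0.        ,   0.        ,   1.        ]]), 'k1': 0.05052922226580542, 'R': array([[-0.03200132, -0.99946837,  0.00623652],
       [-0.97711473,  0.02997154, -0.21059086],
       [ 0.21029199, -0.01283298, -0.97755439]]), 't': array([0.10827566, 0.50413654, 1.46609441])}
{'clock': 0.1, 'q': array([-6.70832611e+01,  6.67075130e+00,  8.26322385e+01,  1.50460466e-03,
        9.07563658e+01, -2.16459629e+00]), 'dq': array([-0.01001795, -0.1250459 , -0.11818925,  0.01464444, -0.07453459,
        0.02099041]), 'effort': array([ 2.14488471e-03, -7.22888660e+01, -6.23866010e+01,  7.81309954e-02,
        2.26966973e-02, -6.96601978e-05]), 'tcp_pos': array([ 0.28607467, -0.61117509,  0.21798289]), 'tool_rot': array([[ 4.23904506e-01, -3.79206714e-04,  9.05706810e-01],
       [-9.05706299e-01,  9.64410064e-04,  4.23904670e-01],
       [-1.03422026e-03, -9.99999463e-01,  6.53678627e-05]]), 'contact_force': array([ 0.76744762,  0.39518238, -0.16740678]), 'wrist_torque': array([ 0.00302708,  0.01038643, -0.02814648]), 'finger_gap': 0.09315343644128476}
```

View pics/scene0.png

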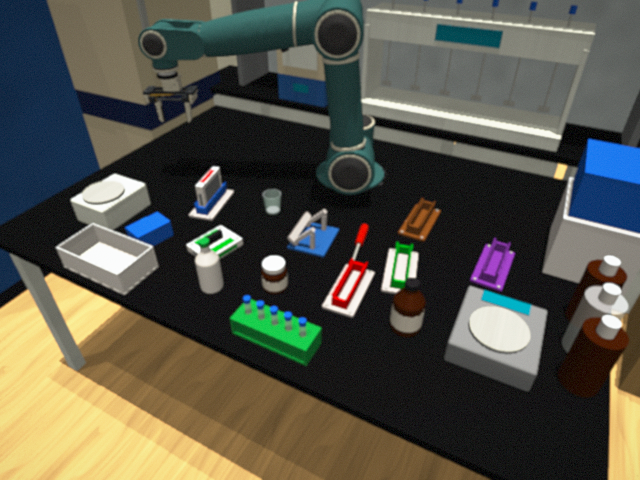

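View pics/top0.png

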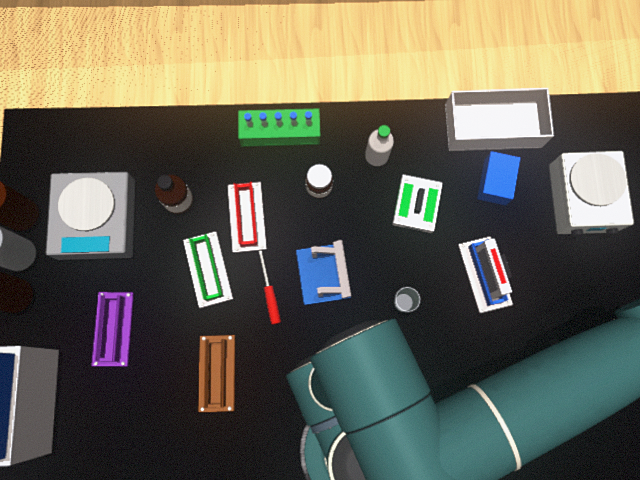

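```bash
cat > h.py <<'E'
import numpy as np, cv2
from bench import *
def px2w(name,uv,z):
    "pixels -> world points on plane z"
    m=camera_model(name); K=m['camera_matrix'];R=np.array(m['R']);t=np.array(m['t'])
    p=cv2.undistortPoints(np.array(uv,float).reshape(-1,1,2),K,np.array([m['k1'],0,0,0]))[:,0]
    d=np.c_[p,np.ones(len(p))]@R; c=-R.T@t
    s=(z-c[2])/d[:,2]; return c+d*s[:,None]
def w2px(name,X):
    m=camera_model(name); rv,_=cv2.Rodrigues(np.array(m['R']))
    return cv2.projectPoints(np.array(X,float).reshape(-1,3),rv,np.array(m['t']),m['camera_matrix'],np.array([m['k1'],0,0,0]))[0][:,0]
def crop(src,dst,x0,y0,x1,y1,s):
    im=cv2.imread(src)[y0:y1,x0:x1]
    im=cv2.resize(im,None,fx=s,fy=s,interpolation=cv2.INTER_CUBIC)
    for x in range(-(-x0//20)*20,x1,20): cv2.putText(im,str(x),(int((x-x0)*s),10),0,.35,(0,255,255)); cv2.line(im,(int((x-x0+.5)*s),12),(int((x-x0+.5)*s),20),(0,255,255))
    for y in range(-(-y0//20)*20,y1,20): cv2.putText(im,str(y),(0,int((y-y0+.5)*s)+4),0,.35,(0,255,255)); cv2.line(im,(24,int((y-y0+.5)*s)),(32,int((y-y0+.5)*s)),(0,255,255))
    cv2.imwrite(dst,im)
E
python3 - <<'E'
from h import *
crop("pics/top0.png","pics/c1.png",170,172,365,317,4.1)
crop("pics/top0.png","pics/c2.png",380,165,535,317,3.9)
E
```

```text
(no output)
```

View pics/c1.png

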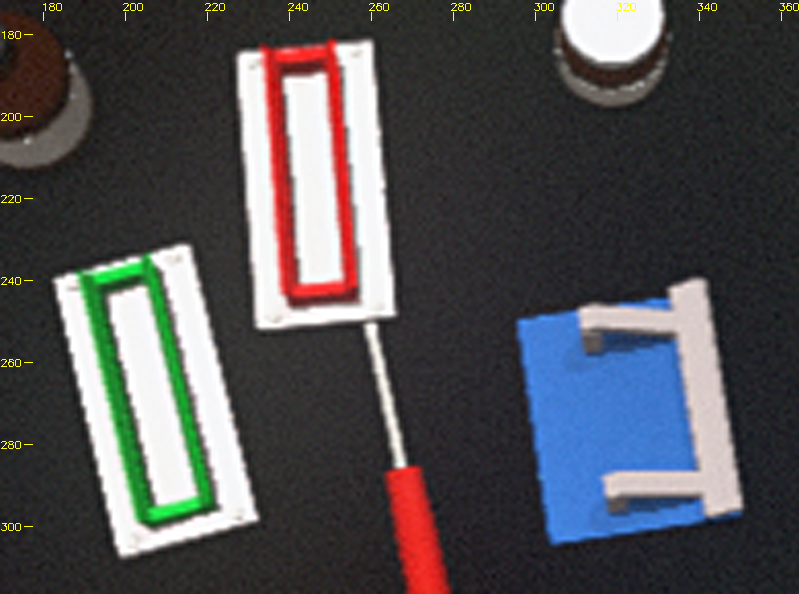

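View pics/c2.png

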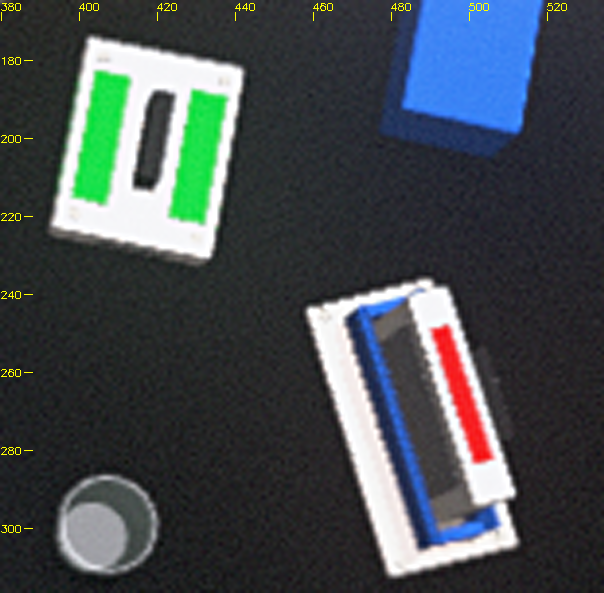

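The crops show the green nest foot at crop px (53,277),(190,245),(258,520),(120,556) and the red foot at (237,52),(373,40),(395,314),(257,328). The easel lip is on the right (-y) side. The green module face is at (90,37),(244,68),(209,256),(52,225), and the red module's top edge is at (410,291),(446,286),(515,492),(475,504).

```bash
cat >> h.py <<'E'
def rect(uv,z,s,o):
    P=px2w("top",np.array(uv)/s+np.array(o)-0.5+0.5/s*0,z)
    return P
E
python3 - <<'E'
from h import *
np.set_printoptions(precision=4,suppress=True)
o1=(170,172);o2=(380,165)
def show(n,uv,z,s,o):
    P=rect(uv,z,s,o); c=P.mean(0); u=(P[0]+P[1]-P[2]-P[3])/2; v=(P[0]+P[3]-P[1]-P[2])/2
    print(n,c,'L',np.linalg.norm(u),'W',np.linalg.norm(v),'yaw',np.degrees(np.arctan2(u[1],u[0])),'yawW',np.degrees(np.arctan2(v[1],v[0]))-90)
show('green',[(53,277),(190,245),(258,520),(120,556)],.01,4.1,o1)
show('red',[(237,52),(373,40),(395,314),(257,328)],.01,4.1,o1)
show('mod',[(90,37),(244,68),(209,256),(52,225)],.026,3.9,o2)
show('stand',[(306,310),(432,279),(519,545),(390,577)],.01,3.9,o2)
show('redmod top',[(410,291),(446,286),(515,492),(475,504)],.12,3.9,o2)
print('bar',rect([(162,90),(145,189)],.056,3.9,o2))
print('lip outer',rect([(706,279),(742,513)],.0506,4.1,o1),'lip inner',rect([(670,290),(706,519)],.045,4.1,o1))
print('foot left',rect([(516,320),(552,544)],.01,4.1,o1))
print('rail ends',rect([(580,318),(605,486)],.088,4.1,o1))
print('cam',-np.array(camera_model('top')['R']).T@camera_model('top')['t'])
# bystanders
print('beaker',px2w('top',[(407,299)],.07),'wash',px2w('top',[(384,131)],.17),'jar',px2w('top',[(319,177)],.09),'reagent',px2w('top',[(165,183)],.16), 'tip',px2w('top',[(501,177)],.06))
E
```

```text
green [0.4736 0.3799 0.01  ] L 0.18921057885589546 W 0.09063527947319544 yaw 13.72238195085699 yawW 12.472987861374449
red [0.6156 0.2751 0.01  ] L 0.18926226035300464 W 0.09070058698042704 yaw 3.7500605792950563 yawW 3.9320918541203014
mod [ 0.6362 -0.189   0.026 ] L 0.13880444957863047 W 0.10899481188924952 yaw -14.341927445040774 yawW -13.64230214341329
stand [ 0.437  -0.3564  0.01  ] L 0.18939800984619146 W 0.09022948030033577 yaw 12.31897364311789 yawW 12.226719297923154
redmod top [ 0.4398 -0.3562  0.12  ] L 0.13882717150052137 W 0.024846350048484872 yaw 11.962855784295227 yawW 10.904300588974678
bar [[ 0.6665 -0.1947  0.056 ]
 [ 0.5969 -0.1784  0.056 ]]
lip outer [[0.5323 0.0219 0.0506]
 [0.3813 0.0056 0.0506]] lip inner [[0.5271 0.0449 0.045 ]
 [0.3789 0.028  0.045 ]]
foot left [[0.518  0.1449 0.01  ]
 [0.3704 0.1254 0.01  ]]
rail ends [[0.5012 0.1034 0.088 ]
 [0.3956 0.0914 0.088 ]]
cam [0.1878 0.1119 1.5387]
beaker [[ 0.3684 -0.1357  0.07  ]] wash [[ 0.7807 -0.0885  0.17  ]] jar [[0.6926 0.0766 0.09  ]] reagent [[0.6634 0.4588 0.16  ]] tip [[ 0.6876 -0.4076  0.06  ]]
```

```bash
cat >> h.py <<'E'
from scipy.spatial.transform import Rotation as Ro
def rot(x,y):
    x=np.array(x,float);y=np.array(y,float);x/=np.linalg.norm(x);y-=x*(x@y);y/=np.linalg.norm(y)
    return np.c_[x,y,np.cross(x,y)]
def down(az): a=np.radians(az); return rot([np.cos(a),np.sin(a),0],[0,0,-1])
def plan(wps,p=None,R=None,dmax=.18,amax=30):
    """wps: (name,pos,R,grip). prints the row (shift,turn in tool axes) that ends each call; rows before it are even fractions"""
    if p is None: o=get_obs(); p,R=o['tcp_pos'],o['tool_rot']
    for name,q,Q,g in wps:
        q=np.array(q,float); d=q-p; w=Ro.from_matrix(R.T@Q).as_rotvec()
        n=max(1,int(np.ceil(max(np.linalg.norm(d)/dmax,np.degrees(np.linalg.norm(w))/amax))))
        for i in range(n):
            k=n-i; s=np.round(R.T@((q-p)/k)/.025,2); t=np.round(Ro.from_matrix(R.T@Q).as_rotvec()/k,3)
            print(name,f"{i+1}/{n}",[g,*s.tolist(),*t.tolist()])
            p=p+R@s*.025; R=R@Ro.from_rotvec(t).as_matrix()
    return p,R
E
python3 - <<'E'
from h import *
D=down(-77.8); S=(.439,-.3563)
plan([('above',(*S,.20),D,-1),('down',(*S,.084),D,-1)])
N=down(-86.2)
print()
plan([('lift',(*S,.30),D,1),('over',(.6156,.2751,.30),N,1),('pre',(.6156,.2751,.145),N,1)],np.array([*S,.084]),D)
E
```

```text
above 1/2 [-1, -3.32, 0.36, 4.93, 0.0, 0.112, -0.001]
above 2/2 [-1, -3.85, 0.36, 4.53, -0.0, 0.113, -0.0]
down 1/1 [-1, -0.0, 4.64, -0.0, -0.0, -0.0, -0.0]

lift 1/2 [1, 0.0, -4.32, 0.0, 0.0, 0.0, 0.0]
lift 2/2 [1, 0.0, -4.32, 0.0, 0.0, 0.0, 0.0]
over 1/4 [1, -5.8, 0.0, 3.06, 0.0, 0.037, 0.0]
over 2/4 [1, -5.91, 0.0, 2.84, 0.0, 0.037, 0.0]
over 3/4 [1, -6.01, 0.0, 2.63, 0.0, 0.036, 0.0]
over 4/4 [1, -6.09, 0.0, 2.4, 0.0, 0.037, 0.0]
pre 1/1 [1, -0.0, 6.2, 0.0, 0.0, -0.0, 0.0]
```

>>> drive_tool([
  [-1, -3.32, 0.36, 4.93, 0, 0.112, 0],
  [-1, -3.32, 0.36, 4.93, 0, 0.112, 0],
  [-1, -3.32, 0.36, 4.93, 0, 0.112, 0],
  [-1, -3.32, 0.36, 4.93, 0, 0.112, 0],
  [-1, -3.32, 0.36, 4.93, 0, 0.112, 0],
])

```text
clock: 0.52
tcp_pos: [0.3646, -0.4805, 0.2095]
tool_rot: [[0.323, 0.0, 0.946], [-0.946, 0.001, 0.323], [-0.001, -1.0, 0.001]]
contact_force: [-0.3, -0.6, -0.5]
finger_gap: 0.0931
```

>>> drive_tool([
  [-1, -3.85, 0.36, 4.53, 0, 0.113, 0],
  [-1, -3.85, 0.36, 4.53, 0, 0.113, 0],
  [-1, -3.85, 0.36, 4.53, 0, 0.113, 0],
  [-1, -3.85, 0.36, 4.53, 0, 0.113, 0],
  [-1, -3.85, 0.36, 4.53, 0, 0.113, 0],
])

```text
clock: 0.93
tcp_pos: [0.4407, -0.3535, 0.2003]
tool_rot: [[0.214, 0.0, 0.977], [-0.977, 0.001, 0.214], [-0.001, -1.0, 0.0]]
contact_force: [-0.1, -0.1, 1.1]
finger_gap: 0.0925
```

>>> drive_tool([
  [-1, 0, 2, 0, 0, 0, 0],
  [-1, 0, 4.64, 0, 0, 0, 0],
  [-1, 0, 4.64, 0, 0, 0, 0],
  [-1, 0, 4.64, 0, 0, 0, 0],
  [-1, 0, 4.64, 0, 0, 0, 0],
])

```text
clock: 1.35
tcp_pos: [0.4383, -0.3567, 0.084]
tool_rot: [[0.211, -0.002, 0.978], [-0.978, 0.002, 0.211], [-0.002, -1.0, -0.002]]
contact_force: [1.0, -0.2, 0.5]
finger_gap: 0.0934
```

Run:
```python
from h import *
for n in("scene","top"): cv2.imwrite(f"pics/{n}1.png",snapshot(n)[:,:,::-1])
a=cv2.imread("pics/top1.png")[200:340,420:570]; b=cv2.imread("pics/scene1.png")[110:250,150:300]
cv2.imwrite("pics/c3.png",cv2.resize(np.hstack([a,b]),None,fx=2.6,fy=2.6))
o=get_obs(); print(o['tcp_pos'],o['tool_rot'],o['contact_force'],o['dq'])
```

```text
[ 0.43966004 -0.35764004  0.08718577] [[ 0.21070545  0.00179745  0.97754794]
 [-0.9775475  -0.00168601  0.21070845]
 [ 0.0020269  -0.99999696  0.00140184]] [ 0.41913547 -0.22780406  1.28087063] [ 0.20318307 -0.78391212 -0.43439835  0.06862977 -0.35812103  0.09481682]
```

View pics/c3.png

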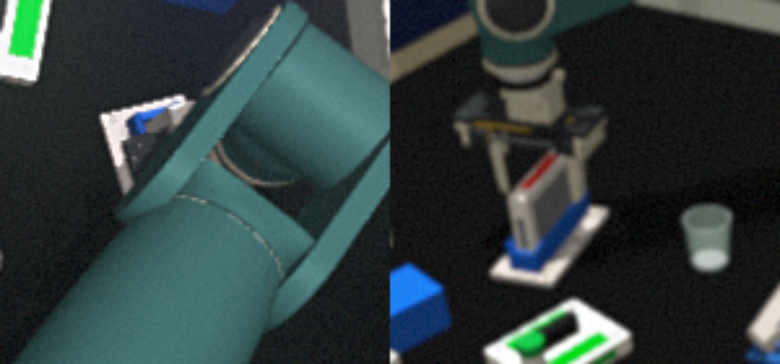

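The scene half shows the fingers straddling the red module's upper edge at crop px (500..590,180), and nothing touches. Next I close the gripper.

>>> drive_tool([
  [1, 0, 0, 0, 0, 0, 0],
  [1, 0, 0, 0, 0, 0, 0],
  [1, 0, 0, 0, 0, 0, 0],
  [1, 0, 0, 0, 0, 0, 0],
  [1, 0, 0, 0, 0, 0, 0],
])

```text
clock: 1.87
tcp_pos: [0.4392, -0.3566, 0.0851]
tool_rot: [[0.211, 0.0, 0.977], [-0.977, -0.0, 0.211], [0.0, -1.0, 0.0]]
contact_force: [0.4, -0.1, -0.1]
finger_gap: 0.0643
```

>>> drive_tool([
  [1, 0, 0, 0, 0, 0, 0],
  [1, 0, 0, 0, 0, 0, 0],
  [1, 0, 0, 0, 0, 0, 0],
  [1, 0, 0, 0, 0, 0, 0],
  [1, 0, 0, 0, 0, 0, 0],
])

```text
clock: 2.28
tcp_pos: [0.4391, -0.3565, 0.0846]
tool_rot: [[0.211, -0.0, 0.977], [-0.977, 0.0, 0.211], [-0.0, -1.0, -0.0]]
contact_force: [-0.6, -0.4, -0.2]
finger_gap: 0.0309
```

>>> drive_tool([
  [1, 0, -0.4, 0, 0, 0, 0],
  [1, 0, -0.8, 0, 0, 0, 0],
  [1, 0, -1.2, 0, 0, 0, 0],
  [1, 0, -1.6, 0, 0, 0, 0],
  [1, 0, -2, 0, 0, 0, 0],
])

```text
clock: 2.7
tcp_pos: [0.4392, -0.3565, 0.1361]
tool_rot: [[0.211, 0.0, 0.977], [-0.977, -0.0, 0.211], [0.0, -1.0, 0.0]]
contact_force: [-0.2, -1.2, -3.9]
finger_gap: 0.0259
```

>>> drive_tool([
  [1, 0, -1.3, 0, 0, 0, 0],
  [1, 0, -2.6, 0, 0, 0, 0],
  [1, 0, -3.9, 0, 0, 0, 0],
  [1, 0, -5.3, 0, 0, 0, 0],
  [1, 0, -6.64, 0, 0, 0, 0],
])

```text
clock: 3.12
tcp_pos: [0.4388, -0.3562, 0.3034]
tool_rot: [[0.211, 0.001, 0.977], [-0.977, -0.001, 0.211], [0.001, -1.0, 0.001]]
contact_force: [-0.1, -0.4, -3.2]
finger_gap: 0.0256
```

>>> drive_tool([
  [1, -1.16, 0, 0.61, 0, 0.007, 0],
  [1, -2.32, 0, 1.22, 0, 0.015, 0],
  [1, -3.48, 0, 1.84, 0, 0.022, 0],
  [1, -4.64, 0, 2.45, 0, 0.03, 0],
  [1, -5.8, 0, 3.06, 0, 0.037, 0],
])

```text
clock: 3.53
tcp_pos: [0.4832, -0.1971, 0.3016]
tool_rot: [[0.174, 0.001, 0.985], [-0.985, -0.0, 0.174], [0.0, -1.0, 0.001]]
contact_force: [0.3, 0.2, -3.3]
finger_gap: 0.0255
```

>>> drive_tool([
  [1, -1.18, 0, 0.57, 0, 0.007, 0],
  [1, -2.36, 0, 1.14, 0, 0.015, 0],
  [1, -3.55, 0, 1.7, 0, 0.022, 0],
  [1, -4.73, 0, 2.27, 0, 0.03, 0],
  [1, -5.91, 0, 2.84, 0, 0.037, 0],
])

```text
clock: 3.95
tcp_pos: [0.5273, -0.039, 0.3017]
tool_rot: [[0.138, 0.001, 0.99], [-0.99, -0.0, 0.138], [0.0, -1.0, 0.001]]
contact_force: [0.6, -1.4, -4.4]
finger_gap: 0.0258
```

>>> drive_tool([
  [1, -1.2, 0, 0.53, 0, 0.007, 0],
  [1, -2.4, 0, 1.05, 0, 0.015, 0],
  [1, -3.61, 0, 1.58, 0, 0.022, 0],
  [1, -4.81, 0, 2.1, 0, 0.029, 0],
  [1, -6.01, 0, 2.63, 0, 0.036, 0],
])

```text
clock: 4.37
tcp_pos: [0.5716, 0.1189, 0.3016]
tool_rot: [[0.102, 0.001, 0.995], [-0.995, 0.0, 0.102], [-0.0, -1.0, 0.001]]
contact_force: [0.9, -0.2, -4.3]
finger_gap: 0.026
```

>>> drive_tool([
  [1, -1.3, 0, 0.5, 0, 0.007, 0],
  [1, -2.6, 0, 1, 0, 0.015, 0],
  [1, -3.9, 0, 1.5, 0, 0.022, 0],
  [1, -5.2, 0, 2.05, 0, 0.03, 0],
  [1, -6.09, 0, 2.4, 0, 0.037, 0],
])

```text
clock: 4.78
tcp_pos: [0.6158, 0.2776, 0.3009]
tool_rot: [[0.066, -0.0, 0.998], [-0.998, 0.0, 0.066], [-0.0, -1.0, -0.0]]
contact_force: [-0.5, -0.7, -3.6]
finger_gap: 0.0259
```

>>> drive_tool([
  [1, 0, 1.2, 0, 0, 0, 0],
  [1, 0, 2.4, 0, 0, 0, 0],
  [1, 0, 3.6, 0, 0, 0, 0],
  [1, 0, 4.8, 0, 0, 0, 0],
  [1, 0, 5.6, 0, 0, 0, 0],
])

```text
clock: 5.2
tcp_pos: [0.6149, 0.2746, 0.1581]
tool_rot: [[0.066, -0.002, 0.998], [-0.998, -0.001, 0.066], [0.001, -1.0, -0.002]]
contact_force: [-0.4, -0.5, -3.5]
finger_gap: 0.026
```

Run:
```python
from h import *
for n in("scene","top"): cv2.imwrite(f"pics/{n}2.png",snapshot(n)[:,:,::-1])
a=cv2.imread("pics/top2.png")[160:280,200:320]; b=cv2.imread("pics/scene2.png")[200:320,300:420]
cv2.imwrite("pics/c4.png",cv2.resize(np.hstack([a,b]),None,fx=3.3,fy=3.3,interpolation=cv2.INTER_CUBIC))
o=get_obs(); print(o['tcp_pos'],o['tool_rot'],o['contact_force'],o['finger_gap'],o['q'])
```

```text
[0.61433959 0.27427068 0.15718783] [[ 0.06580712 -0.00518792  0.99781888]
 [-0.99783089 -0.00205734  0.06579721]
 [ 0.0017115  -0.99998443 -0.00531205]] [-0.63334178 -1.34656917 -3.65518738] 0.025989947704515393 [2.18854810e+01 7.84784027e+00 8.69928890e+01 1.42203702e-03
 8.54790350e+01 1.08112423e+02]
```

View pics/c4.png

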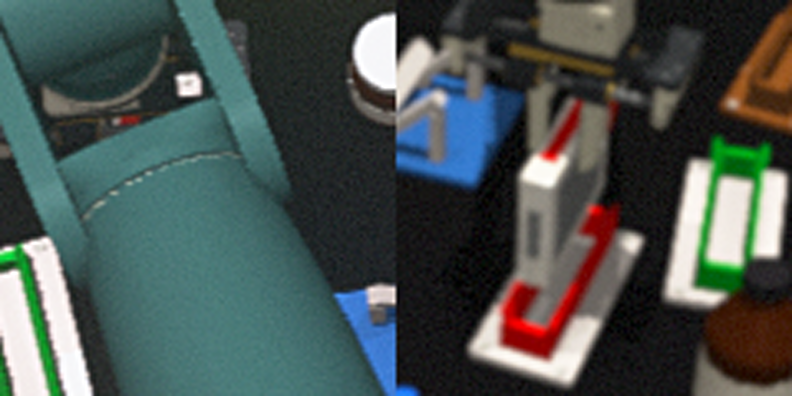

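Module hangs upright above the red slot (its lower end at crop px (535,290), between the lips). I lower it.

>>> drive_tool([
  [1, 0, 0.5, 0, 0, 0, 0],
  [1, 0, 1, 0, 0, 0, 0],
  [1, 0, 1.5, 0, 0, 0, 0],
  [1, 0, 1.9, 0, 0, 0, 0],
  [1, 0, 2.2, 0, 0, 0, 0],
])

```text
clock: 5.72
tcp_pos: [0.6155, 0.2747, 0.1044]
tool_rot: [[0.066, -0.001, 0.998], [-0.998, -0.0, 0.066], [0.0, -1.0, -0.001]]
contact_force: [-0.1, -0.2, -3.9]
finger_gap: 0.026
```

>>> drive_tool([
  [1, 0, 0.15, 0, 0, 0, 0],
  [1, 0, 0.3, 0, 0, 0, 0],
  [1, 0, 0.45, 0, 0, 0, 0],
  [1, 0, 0.6, 0, 0, 0, 0],
  [1, 0, 0.6, 0, 0, 0, 0],
])

```text
clock: 6.13
tcp_pos: [0.6157, 0.2748, 0.0903]
tool_rot: [[0.066, 0.0, 0.998], [-0.998, -0.0, 0.066], [0.0, -1.0, 0.0]]
contact_force: [-0.6, -0.1, -4.1]
finger_gap: 0.0259
```

>>> drive_tool([
  [1, 0, 0.06, 0, 0, 0, 0],
  [1, 0, 0.12, 0, 0, 0, 0],
  [1, 0, 0.18, 0, 0, 0, 0],
  [1, 0, 0.2, 0, 0, 0, 0],
  [1, 0, 0.2, 0, 0, 0, 0],
])

```text
clock: 6.55
tcp_pos: [0.6162, 0.2749, 0.0899]
tool_rot: [[0.066, 0.002, 0.998], [-0.998, 0.001, 0.066], [-0.001, -1.0, 0.003]]
contact_force: [-14.3, -5.7, 28.3]
finger_gap: 0.0257
```

>>> drive_tool([
  [1, 0, 0.04, 0, 0, 0, 0],
  [1, 0, 0.08, 0, 0, 0, 0],
  [1, 0, 0.1, 0, 0, 0, 0],
  [1, 0, 0.1, 0, 0, 0, 0],
])

```text
clock: 6.88
tcp_pos: [0.6171, 0.2751, 0.0893]
tool_rot: [[0.066, 0.005, 0.998], [-0.998, 0.001, 0.066], [-0.001, -1.0, 0.005]]
contact_force: [-16.2, -8.3, 40.5]
finger_gap: 0.0257
```

Contact came at about .090, which fits the floor given the 5 mm the fingers rose before closing. Release, retreat and look.

>>> drive_tool([
  [1, 0, -0.22, 0, 0, 0, 0],
  [-0.4, 0, -0.22, 0, 0, 0, 0],
  [-0.4, 0, -0.22, 0, 0, 0, 0],
  [-0.4, 0, -0.22, 0, 0, 0, 0],
  [-0.4, 0, -0.22, 0, 0, 0, 0],
])

```text
clock: 7.3
tcp_pos: [0.6155, 0.2748, 0.0881]
tool_rot: [[0.066, -0.001, 0.998], [-0.998, -0.0, 0.066], [0.0, -1.0, -0.001]]
contact_force: [0.4, 0.5, 0.1]
finger_gap: 0.0477
```

>>> drive_tool([
  [-0.6, 0, -1, 0, 0, 0, 0],
  [-0.8, 0, -2.5, 0, 0, 0, 0],
  [-1, 0, -4, 0, 0, 0, 0],
  [-1, 0, -5.4, 0, 0, 0, 0],
  [-1, 0, -6.4, 0, 0, 0, 0],
])

```text
clock: 7.72
tcp_pos: [0.6159, 0.2749, 0.252]
tool_rot: [[0.066, 0.002, 0.998], [-0.998, 0.001, 0.066], [-0.001, -1.0, 0.002]]
contact_force: [0.7, -0.3, 0.4]
finger_gap: 0.081
```

Run:
```python
from h import *
o=get_obs(); print(o['tcp_pos'],o['contact_force'])
M=(.6345,-.188)
D=down(-104)
plan([('over',(*M,.20),D,-1),('down',(*M,.031),D,-1)])
```

```text
[0.61592112 0.27490322 0.25196776] [ 0.6769745  -0.26054031  0.4090822 ]
over 1/3 [-1, 6.18, 0.69, -0.16, -0.001, 0.103, -0.0]
over 2/3 [-1, 6.16, 0.69, 0.48, -0.001, 0.104, -0.001]
over 3/3 [-1, 6.07, 0.69, 1.11, -0.0, 0.103, 0.0]
down 1/1 [-1, 0.0, 6.76, -0.0, -0.0, 0.0, 0.0]
```

>>> drive_tool([
  [-1, 1.5, 0, 0, 0, 0.03, 0],
  [-1, 3, 0, 0, 0, 0.06, 0],
  [-1, 4.5, 0.4, -0.1, 0, 0.08, 0],
  [-1, 6.18, 0.69, -0.16, 0, 0.103, 0],
  [-1, 6.18, 0.69, -0.16, 0, 0.103, 0],
])

```text
clock: 8.13
tcp_pos: [0.6216, 0.1149, 0.2296]
tool_rot: [[-0.042, -0.002, 0.999], [-0.999, -0.002, -0.042], [0.002, -1.0, -0.002]]
contact_force: [-0.8, 0.6, -1.1]
finger_gap: 0.0928
```

>>> drive_tool([
  [-1, 1.5, 0, 0.1, 0, 0.03, 0],
  [-1, 3, 0.3, 0.2, 0, 0.06, 0],
  [-1, 4.5, 0.5, 0.3, 0, 0.08, 0],
  [-1, 6.16, 0.69, 0.48, 0, 0.104, 0],
  [-1, 6.16, 0.69, 0.48, 0, 0.104, 0],
])

```text
clock: 8.55
tcp_pos: [0.6279, -0.0394, 0.2126]
tool_rot: [[-0.146, -0.002, 0.989], [-0.989, -0.001, -0.146], [0.002, -1.0, -0.002]]
contact_force: [-0.1, 0.3, -0.5]
finger_gap: 0.0928
```

>>> drive_tool([
  [-1, 1.5, 0, 0.2, 0, 0.03, 0],
  [-1, 3, 0.3, 0.5, 0, 0.06, 0],
  [-1, 4.5, 0.5, 0.8, 0, 0.08, 0],
  [-1, 6.07, 0.69, 1.11, 0, 0.103, 0],
  [-1, 6.07, 0.69, 1.11, 0, 0.103, 0],
])

```text
clock: 8.97
tcp_pos: [0.6336, -0.1935, 0.1949]
tool_rot: [[-0.247, -0.002, 0.969], [-0.969, -0.001, -0.247], [0.001, -1.0, -0.002]]
contact_force: [-0.1, 0.4, -0.8]
finger_gap: 0.0927
```

Run:
```python
from h import *
for n in("scene","top"): cv2.imwrite(f"pics/{n}3.png",snapshot(n)[:,:,::-1])
a=cv2.imread("pics/top3.png")[160:280,200:320]; b=cv2.imread("pics/scene3.png")[200:320,300:420]
c=cv2.imread("pics/scene3.png")[170:290,150:270]
cv2.imwrite("pics/c5.png",cv2.resize(np.hstack([a,b,c]),None,fx=2.2,fy=2.2,interpolation=cv2.INTER_CUBIC))
M=(.6345,-.188); D=down(-104)
o=get_obs(); print(o['tcp_pos'],o['q'])
plan([('down',(*M,.031),D,-1)])
```

```text
[ 0.63406891 -0.18922858  0.19592115] [-1.88307951e+01  5.43894618e+00  8.60001252e+01  1.15529347e-02
  8.86412107e+01  8.52787814e+01]
down 1/1 [-1, -0.05, 6.6, 0.01, 0.001, -0.002, -0.0]
```

View pics/c5.png

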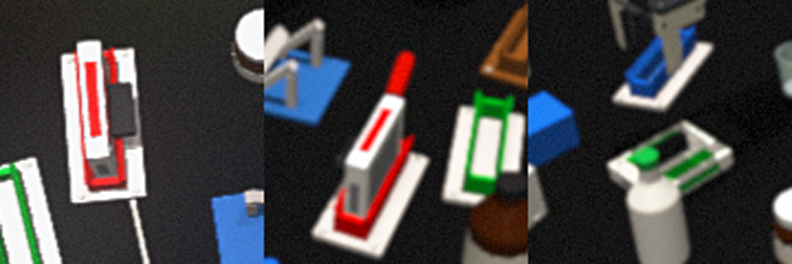

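The red module stands upright in the red nest (panels 1 and 2). The gripper hangs above the green module (panel 3). Next I descend.

>>> drive_tool([
  [-1, -0.03, 1.5, 0, 0, 0, 0],
  [-1, -0.03, 3, 0, 0, 0, 0],
  [-1, -0.03, 4.5, 0, 0, 0, 0],
  [-1, -0.03, 6, 0, 0, 0, 0],
  [-1, -0.03, 6, 0, 0, 0, 0],
])

```text
clock: 9.48
tcp_pos: [0.6313, -0.1849, 0.0392]
tool_rot: [[-0.24, -0.009, 0.971], [-0.971, 0.003, -0.24], [-0.001, -1.0, -0.01]]
contact_force: [-1.2, 0.3, -1.0]
finger_gap: 0.0931
```

>>> drive_tool([
  [0, 0, 0, 0, 0, 0, 0],
  [0, 0, 0, 0, 0, 0, 0],
  [0, 0, 0, 0, 0, 0, 0],
  [0, 0, 0, 0, 0, 0, 0],
])

```text
clock: 9.82
tcp_pos: [0.6356, -0.1875, 0.0497]
tool_rot: [[-0.242, 0.003, 0.97], [-0.97, -0.001, -0.242], [0.0, -1.0, 0.004]]
contact_force: [0.4, -0.1, -0.3]
finger_gap: 0.0709
```

Run:
```python
from h import *
np.set_printoptions(precision=4,suppress=True)
P=px2w('top',np.array([(77,42),(102,41),(110,150),(88,152)])/2.2+[200,160]-.3,.12)
c=P.mean(0);u=P[0]+P[1]-P[2]-P[3];print('red top',c,np.linalg.norm(u)/2,np.degrees(np.arctan2(u[1],u[0])))
o=get_obs(); print(o['tcp_pos'],o['finger_gap'])
plan([('down',(.6345,-.188,.031),down(-104),-1)])
```

```text
red top [0.6182 0.273  0.12  ] 0.131660811935302 4.358106247593655
[ 0.6356 -0.1875  0.0497] 0.07088714660026568
down 1/1 [-1, 0.03, 0.75, -0.04, -0.004, 0.0, 0.0]
```

>>> drive_tool([
  [0, 0.02, 0.2, -0.02, 0, 0, 0],
  [0, 0.02, 0.4, -0.03, 0, 0, 0],
  [0, 0.02, 0.55, -0.04, 0, 0, 0],
  [0, 0.02, 0.68, -0.04, 0, 0, 0],
  [0, 0.02, 0.72, -0.04, 0, 0, 0],
])

```text
clock: 10.23
tcp_pos: [0.633, -0.1876, 0.028]
tool_rot: [[-0.242, -0.001, 0.97], [-0.97, 0.0, -0.242], [-0.0, -1.0, -0.001]]
contact_force: [1.0, 0.0, 0.8]
finger_gap: 0.0469
```

>>> drive_tool([
  [1, 0, 0, 0, 0, 0, 0],
  [1, 0, 0, 0, 0, 0, 0],
  [1, 0, 0, 0, 0, 0, 0],
  [1, 0, 0, 0, 0, 0, 0],
  [1, 0, 0, 0, 0, 0, 0],
])

```text
clock: 10.65
tcp_pos: [0.6334, -0.1878, 0.0291]
tool_rot: [[-0.242, 0.0, 0.97], [-0.97, -0.0, -0.242], [0.0, -1.0, 0.0]]
contact_force: [-0.5, -2.5, 0.6]
finger_gap: 0.0176
```

>>> drive_tool([
  [1, 0, 0, 0, 0, 0, 0],
  [1, 0, 0, 0, 0, 0, 0],
  [1, 0, 0, 0, 0, 0, 0],
  [1, 0, 0, 0, 0, 0, 0],
  [1, 0, 0, 0, 0, 0, 0],
])

```text
clock: 11.07
tcp_pos: [0.6334, -0.1878, 0.0291]
tool_rot: [[-0.242, 0.0, 0.97], [-0.97, -0.0, -0.242], [0.0, -1.0, 0.0]]
contact_force: [0.1, -2.9, 2.0]
finger_gap: 0.0158
```

```bash
cat >> h.py <<'E'
yaw=np.radians(6.7); ex=np.array([np.cos(yaw),np.sin(yaw),0]); ey=np.array([-np.sin(yaw),np.cos(yaw),0]); ez=np.array([0,0,1.])
corner=np.array([.4548,.0372,.035]); my=(ey+ez)/2**.5; mz=(ez-ey)/2**.5
E
python3 - <<'E'
from h import *
T=np.c_[-my,-mz,ex]
p=corner+my*.055+mz*.0291-ex*.0025
print(p)
plan([('lift',(.6334,-.1878,.21),down(-104),1),('over',p+[0,0,.12],T,1),('near',p+[0,0,.02],T,1),('on',p,T,1)],amax=28,dmax=.15)
E
```

```text
[0.45018036 0.05509732 0.09446768]
lift 1/2 [1, 0.0, -3.62, 0.0, -0.0, 0.0, 0.0]
lift 2/2 [1, 0.0, -3.62, 0.0, -0.0, 0.0, 0.0]
over 1/3 [1, -2.55, -0.06, -3.15, -0.047, -0.114, 0.259]
over 2/3 [1, -2.8, 0.78, -2.83, -0.048, -0.114, 0.259]
over 3/3 [1, -2.79, 1.64, -2.45, -0.047, -0.114, 0.259]
near 1/1 [1, 2.83, 2.83, 0.0, -0.0, -0.0, -0.0]
on 1/1 [1, 0.56, 0.56, 0.0, -0.0, -0.0, -0.0]
```

>>> drive_tool([
  [1, 0, -0.5, 0, 0, 0, 0],
  [1, 0, -1.2, 0, 0, 0, 0],
  [1, 0, -2, 0, 0, 0, 0],
  [1, 0, -2.8, 0, 0, 0, 0],
  [1, 0, -3.62, 0, 0, 0, 0],
])

```text
clock: 11.48
tcp_pos: [0.633, -0.1873, 0.1206]
tool_rot: [[-0.242, -0.001, 0.97], [-0.97, 0.001, -0.242], [-0.0, -1.0, -0.001]]
contact_force: [-0.5, 0.3, -3.9]
finger_gap: 0.0157
```

>>> drive_tool([
  [1, 0, -0.8, 0, 0, 0, 0],
  [1, 0, -1.6, 0, 0, 0, 0],
  [1, 0, -2.4, 0, 0, 0, 0],
  [1, 0, -3.1, 0, 0, 0, 0],
  [1, 0, -3.62, 0, 0, 0, 0],
])

```text
clock: 11.9
tcp_pos: [0.6334, -0.1874, 0.2123]
tool_rot: [[-0.242, 0.001, 0.97], [-0.97, -0.0, -0.242], [-0.0, -1.0, 0.001]]
contact_force: [-0.6, -0.2, -3.3]
finger_gap: 0.0153
```

>>> drive_tool([
  [1, -0.4, 0, -0.5, -0.007, -0.02, 0.04],
  [1, -1, 0, -1.2, -0.019, -0.046, 0.104],
  [1, -1.6, 0, -1.9, -0.028, -0.068, 0.155],
  [1, -2.1, 0, -2.6, -0.038, -0.091, 0.207],
  [1, -2.55, -0.06, -3.15, -0.047, -0.114, 0.259],
])

```text
clock: 12.32
tcp_pos: [0.5712, -0.1055, 0.2115]
tool_rot: [[-0.127, 0.001, 0.992], [-0.957, 0.263, -0.123], [-0.261, -0.965, -0.032]]
contact_force: [-0.5, 0.2, -2.6]
finger_gap: 0.0158
```

>>> drive_tool([
  [1, -0.56, 0.15, -0.57, -0.01, -0.023, 0.052],
  [1, -1.12, 0.3, -1.14, -0.019, -0.046, 0.104],
  [1, -1.68, 0.45, -1.7, -0.029, -0.068, 0.155],
  [1, -2.24, 0.6, -2.26, -0.038, -0.091, 0.207],
  [1, -2.8, 0.78, -2.83, -0.048, -0.114, 0.259],
])

```text
clock: 12.73
tcp_pos: [0.5105, -0.025, 0.2134]
tool_rot: [[-0.016, -0.027, 0.999], [-0.864, 0.503, -0.001], [-0.503, -0.864, -0.032]]
contact_force: [0.9, 0.6, -3.2]
finger_gap: 0.0161
```

>>> drive_tool([
  [1, -0.56, 0.33, -0.49, -0.01, -0.023, 0.052],
  [1, -1.12, 0.66, -0.98, -0.019, -0.046, 0.104],
  [1, -1.7, 1, -1.5, -0.029, -0.068, 0.155],
  [1, -2.3, 1.35, -2, -0.038, -0.091, 0.207],
  [1, -2.79, 1.64, -2.45, -0.047, -0.114, 0.259],
])

```text
clock: 13.15
tcp_pos: [0.4493, 0.0561, 0.2147]
tool_rot: [[0.084, -0.083, 0.993], [-0.7, 0.704, 0.118], [-0.709, -0.705, 0.001]]
contact_force: [-0.5, -0.8, -3.5]
finger_gap: 0.0159
```

>>> drive_tool([
  [1, 0, 0, 0, 0, 0, 0],
  [1, 0, 0, 0, 0, 0, 0],
  [1, 0, 0, 0, 0, 0, 0],
])

```text
clock: 13.4
tcp_pos: [0.4505, 0.0548, 0.2146]
tool_rot: [[0.082, -0.082, 0.993], [-0.703, 0.701, 0.116], [-0.706, -0.708, 0.0]]
contact_force: [-0.1, -0.6, -3.1]
finger_gap: 0.0159
```

Run:
```python
from h import *
np.set_printoptions(precision=4,suppress=True)
T=np.c_[-my,-mz,ex]
p=corner+my*.055+mz*.0291-ex*.0025
o=get_obs(); print(o['tcp_pos'],o['contact_force'],o['finger_gap'],o['q'],o['dq'])
plan([('near',p+[0,0,.02],T,1),('on',p,T,1)],amax=28,dmax=.15)
for n in("scene","top"): cv2.imwrite(f"pics/{n}4.png",snapshot(n)[:,:,::-1])
a=cv2.imread("pics/top4.png")[190:330,270:410]; b=cv2.imread("pics/scene4.png")[140:280,240:380]
cv2.imwrite("pics/c6.png",cv2.resize(np.hstack([a,b]),None,fx=2.8,fy=2.8,interpolation=cv2.INTER_CUBIC))
```

```text
[0.4505 0.0548 0.2146] [-0.0706 -0.601  -3.1171] 0.015874882867478714 [-21.2277 -13.3076 110.2933  40.0325 103.9895  64.701 ] [-0.1446  0.2327 -0.4844  0.2721 -0.0605 -0.0594]
near 1/1 [1, 2.82, 2.85, -0.01, -0.0, -0.0, 0.001]
on 1/1 [1, 0.57, 0.56, -0.0, -0.0, -0.0, 0.0]
```

View pics/c6.png

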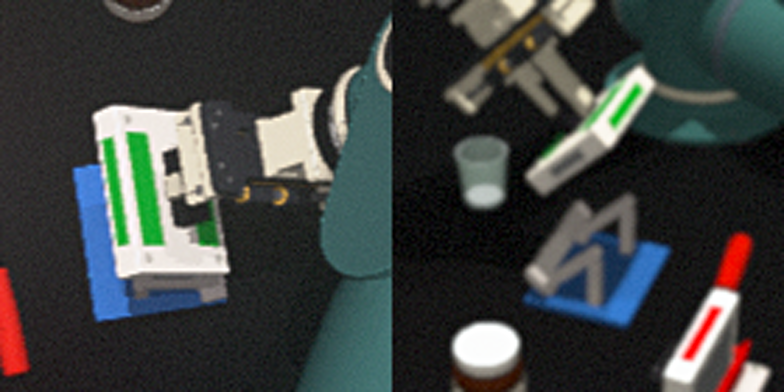

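Module is tilted correctly above the rest, with face to -y and up, and the beaker at crop px (480,170) is clear. Lower vertically.

>>> drive_tool([
  [1, 0.7, 0.7, 0, 0, 0, 0],
  [1, 1.4, 1.4, 0, 0, 0, 0],
  [1, 2, 2, 0, 0, 0, 0],
  [1, 2.5, 2.5, 0, 0, 0, 0],
  [1, 2.83, 2.83, 0, 0, 0, 0],
])

```text
clock: 13.92
tcp_pos: [0.45, 0.0551, 0.1126]
tool_rot: [[0.081, -0.083, 0.993], [-0.702, 0.702, 0.116], [-0.707, -0.707, -0.002]]
contact_force: [-0.1, -0.4, -2.7]
finger_gap: 0.0161
```

>>> drive_tool([
  [1, 0.1, 0.1, 0, 0, 0, 0],
  [1, 0.2, 0.2, 0, 0, 0, 0],
  [1, 0.3, 0.3, 0, 0, 0, 0],
  [1, 0.36, 0.36, 0, 0, 0, 0],
  [1, 0.36, 0.36, 0, 0, 0, 0],
])

```text
clock: 14.33
tcp_pos: [0.4503, 0.0552, 0.1018]
tool_rot: [[0.082, -0.082, 0.993], [-0.702, 0.702, 0.116], [-0.707, -0.707, 0.0]]
contact_force: [0.2, -0.5, -2.9]
finger_gap: 0.016
```

>>> drive_tool([
  [1, 0.03, 0.03, 0, 0, 0, 0],
  [1, 0.06, 0.06, 0, 0, 0, 0],
  [1, 0.09, 0.09, 0, 0, 0, 0],
  [1, 0.12, 0.12, 0, 0, 0, 0],
  [1, 0.12, 0.12, 0, 0, 0, 0],
])

```text
clock: 14.75
tcp_pos: [0.4501, 0.0553, 0.0971]
tool_rot: [[0.082, -0.083, 0.993], [-0.702, 0.703, 0.116], [-0.707, -0.707, -0.0]]
contact_force: [0.0, 0.5, -3.4]
finger_gap: 0.0163
```

>>> drive_tool([
  [1, 0.02, 0.02, 0, 0, 0, 0],
  [1, 0.04, 0.04, 0, 0, 0, 0],
  [1, 0.06, 0.06, 0, 0, 0, 0],
  [1, 0.08, 0.08, 0, 0, 0, 0],
  [1, 0.08, 0.08, 0, 0, 0, 0],
])

```text
clock: 15.17
tcp_pos: [0.4503, 0.0552, 0.0958]
tool_rot: [[0.083, -0.082, 0.993], [-0.701, 0.703, 0.117], [-0.708, -0.706, 0.001]]
contact_force: [-5.1, -4.9, 12.1]
finger_gap: 0.0159
```

>>> drive_tool([
  [1, 0.02, 0.02, 0, 0, 0, 0],
  [1, 0.04, 0.04, 0, 0, 0, 0],
  [1, 0.06, 0.06, 0, 0, 0, 0],
  [1, 0.06, 0.06, 0, 0, 0, 0],
])

```text
clock: 15.5
tcp_pos: [0.4507, 0.0551, 0.0956]
tool_rot: [[0.085, -0.082, 0.993], [-0.701, 0.704, 0.118], [-0.709, -0.706, 0.002]]
contact_force: [-12.3, -11.9, 31.7]
finger_gap: 0.0157
```

Both the rails and the lip are carrying load. Back off slightly, release, and withdraw along the tool axis.

>>> drive_tool([
  [1, -0.1, -0.1, 0, 0, 0, 0],
  [0.1, -0.1, -0.1, 0, 0, 0, 0],
  [0.1, -0.1, -0.1, 0, 0, 0, 0],
  [0.1, -0.1, -0.1, 0, 0, 0, 0],
  [0.1, -0.1, -0.1, 0, 0, 0, 0],
])

```text
clock: 15.92
tcp_pos: [0.45, 0.0554, 0.0957]
tool_rot: [[0.082, -0.083, 0.993], [-0.702, 0.703, 0.117], [-0.708, -0.707, -0.001]]
contact_force: [0.3, 0.7, 0.6]
finger_gap: 0.038
```

>>> drive_tool([
  [0.1, 0, -0.5, 0, 0, 0, 0],
  [0.1, 0, -1.5, 0, 0, 0, 0],
  [0.1, 0, -2.5, 0, 0, 0, 0],
  [0.1, 0, -3.5, 0, 0, 0, 0],
  [0.1, 0, -4.2, 0, 0, 0, 0],
])

```text
clock: 16.33
tcp_pos: [0.4592, -0.0203, 0.1722]
tool_rot: [[0.083, -0.081, 0.993], [-0.703, 0.702, 0.116], [-0.707, -0.707, 0.001]]
contact_force: [0.1, -0.5, 0.1]
finger_gap: 0.0416
```

Run:
```python
from h import *
np.set_printoptions(precision=4,suppress=True)
o=get_obs(); print(o['tcp_pos'],o['contact_force'],o['finger_gap'])
for n in("scene","top"): cv2.imwrite(f"pics/{n}5.png",snapshot(n)[:,:,::-1])
a=cv2.imread("pics/top5.png")[200:320,280:400]; b=cv2.imread("pics/scene5.png")[160:280,260:380]
cv2.imwrite("pics/c7.png",cv2.resize(np.hstack([a,b]),None,fx=3.3,fy=3.3,interpolation=cv2.INTER_CUBIC))
# predicted top-view pixels of resting module face corners (crop px)
C=[corner+my*.055+mz*.026+ex*sx*.07+my*sy*.055 for sx,sy in((1,1),(1,-1),(-1,-1),(-1,1))]
print((w2px('top',C)-[280,200]+.5)*3.3); print((w2px('scene',C)-[260,160]+.5)*3.3+[396,0])
```

```text
[ 0.4592 -0.0203  0.1722] [ 0.1104 -0.4703  0.1014] 0.04157677662491574
[[101.9061 130.4295]
 [199.1224 138.7674]
 [227.4579 312.3751]
 [129.7875 313.5132]]
[[568.7221 201.4276]
 [493.7009 250.7431]
 [548.5328 172.7385]
 [620.8548 123.2259]]
```

View pics/c7.png

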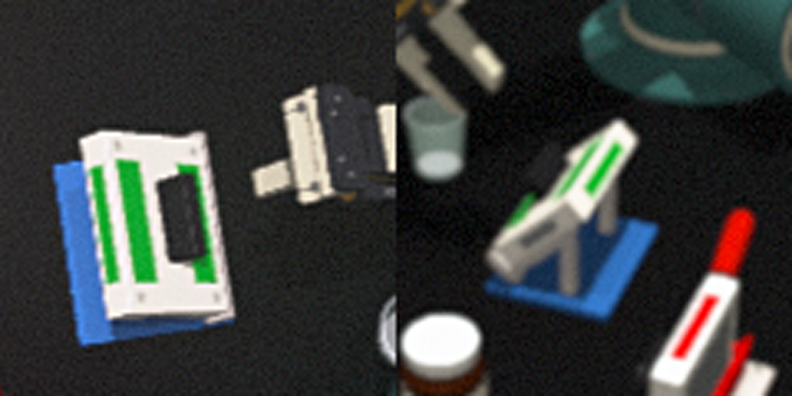

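Run:
```python
from h import *
np.set_printoptions(precision=4,suppress=True)
G=np.c_[mz,-my,ex]; D=down(-90+6.7)
p=corner+my*.074+mz*.013; print(p)
plan([('mid',(.455,.04,.27),D,-.2),('pre',p+my*.09,G,-.2),('in',p+my*.01,G,-.2),('fin',p,G,-.2)],amax=28,dmax=.15)
```

```text
[0.4498 0.08   0.0965]
mid 1/2 [-0.2, -2.24, -0.53, 0.05, -0.001, -0.0, -0.392]
mid 2/2 [-0.2, -1.87, -1.34, 0.05, -0.002, -0.001, -0.392]
pre 1/2 [-0.2, -2.08, 2.2, -0.01, 0.0, 0.0, -0.393]
pre 2/2 [-0.2, -2.76, 1.23, -0.01, 0.0, 0.0, -0.392]
in 1/1 [-0.2, 0.0, 3.2, -0.0, 0.0, 0.0, -0.0]
fin 1/1 [-0.2, 0.0, 0.4, -0.0, 0.0, 0.0, -0.0]
```

>>> drive_tool([
  [-0.2, -0.4, -0.1, 0, 0, 0, -0.08],
  [-0.2, -0.9, -0.2, 0, 0, 0, -0.16],
  [-0.2, -1.4, -0.32, 0, 0, 0, -0.24],
  [-0.2, -1.9, -0.43, 0, 0, 0, -0.32],
  [-0.2, -2.24, -0.53, 0.05, 0, 0, -0.392],
])

```text
clock: 16.85
tcp_pos: [0.4563, 0.0123, 0.2199]
tool_rot: [[0.108, -0.043, 0.993], [-0.919, 0.378, 0.116], [-0.38, -0.925, 0.001]]
contact_force: [0.5, -0.0, -0.3]
finger_gap: 0.0557
```

>>> drive_tool([
  [-0.2, -0.4, -0.3, 0, 0, 0, -0.08],
  [-0.2, -0.8, -0.6, 0, 0, 0, -0.16],
  [-0.2, -1.2, -0.9, 0, 0, 0, -0.24],
  [-0.2, -1.6, -1.15, 0, 0, 0, -0.32],
  [-0.2, -1.87, -1.34, 0.05, -0.002, -0.001, -0.392],
])

```text
clock: 17.27
tcp_pos: [0.454, 0.0427, 0.2689]
tool_rot: [[0.118, 0.0, 0.993], [-0.993, -0.002, 0.118], [0.002, -1.0, -0.0]]
contact_force: [0.1, -0.1, -1.2]
finger_gap: 0.0556
```

>>> drive_tool([
  [-0.2, -0.4, 0.4, 0, 0, 0, -0.08],
  [-0.2, -0.8, 0.85, 0, 0, 0, -0.16],
  [-0.2, -1.25, 1.3, 0, 0, 0, -0.24],
  [-0.2, -1.7, 1.8, 0, 0, 0, -0.32],
  [-0.2, -2.08, 2.2, 0, 0, 0, -0.393],
])

```text
clock: 17.68
tcp_pos: [0.4474, 0.0947, 0.212]
tool_rot: [[0.111, 0.045, 0.993], [-0.916, -0.382, 0.119], [0.385, -0.923, -0.001]]
contact_force: [0.0, 0.2, -0.1]
finger_gap: 0.0557
```

>>> drive_tool([
  [-0.2, -0.55, 0.25, 0, 0, 0, -0.08],
  [-0.2, -1.1, 0.5, 0, 0, 0, -0.16],
  [-0.2, -1.65, 0.75, 0, 0, 0, -0.24],
  [-0.2, -2.2, 1, 0, 0, 0, -0.32],
  [-0.2, -2.76, 1.23, 0, 0, 0, -0.392],
])

```text
clock: 18.1
tcp_pos: [0.4411, 0.1461, 0.1573]
tool_rot: [[0.086, 0.083, 0.993], [-0.7, -0.704, 0.12], [0.709, -0.706, -0.002]]
contact_force: [-0.1, -0.1, 0.1]
finger_gap: 0.0559
```

>>> drive_tool([
  [-0.2, 0, 0, 0, 0, 0, 0],
  [-0.2, 0, 0, 0, 0, 0, 0],
])

```text
clock: 18.27
tcp_pos: [0.4411, 0.146, 0.1566]
tool_rot: [[0.089, 0.081, 0.993], [-0.702, -0.702, 0.12], [0.706, -0.708, -0.005]]
contact_force: [0.2, 0.3, 0.3]
finger_gap: 0.0559
```

Run:
```python
from h import *
np.set_printoptions(precision=4,suppress=True)
G=np.c_[mz,-my,ex]; p=corner+my*.074+mz*.013
o=get_obs(); print(o['tcp_pos'],o['contact_force'],o['finger_gap'],o['q'],o['dq'])
plan([('in',p+my*.015,G,-.2),('fin',p,G,-.2)],amax=28,dmax=.15)
```

```text
[0.4411 0.146  0.1566] [0.215  0.3467 0.2982] 0.055935732897497516 [ 38.0304  -4.3549 107.9897 -37.8807 101.0136 121.9151] [-2.043  -2.7211 -1.1533  0.4403 -0.126  -0.998 ]
in 1/1 [-0.2, 0.19, 2.98, 0.04, 0.001, 0.006, -0.001]
fin 1/1 [-0.2, -0.0, 0.6, 0.0, 0.0, 0.0, -0.0]
```

>>> drive_tool([
  [-0.2, 0.05, 0.7, 0, 0, 0, 0],
  [-0.2, 0.1, 1.4, 0, 0, 0, 0],
  [-0.2, 0.1, 2, 0, 0, 0, 0],
  [-0.2, 0.1, 2.5, 0, 0, 0, 0],
  [-0.2, 0.1, 2.9, 0, 0, 0, 0],
])

```text
clock: 18.68
tcp_pos: [0.4479, 0.0915, 0.1083]
tool_rot: [[0.084, 0.081, 0.993], [-0.704, -0.7, 0.117], [0.705, -0.709, -0.002]]
contact_force: [0.2, 0.4, -0.1]
finger_gap: 0.0558
```

Run:
```python
from h import *
np.set_printoptions(precision=4,suppress=True)
G=np.c_[mz,-my,ex]; p=corner+my*.074+mz*.013
o=get_obs(); print(o['tcp_pos'],o['contact_force'],o['finger_gap'],o['dq'])
plan([('fin',p,G,-.2)],amax=28,dmax=.15)
for n in("scene","top"): cv2.imwrite(f"pics/{n}6.png",snapshot(n)[:,:,::-1])
a=cv2.imread("pics/top6.png")[200:320,280:400]; b=cv2.imread("pics/scene6.png")[160:280,260:380]
cv2.imwrite("pics/c8.png",cv2.resize(np.hstack([a,b]),None,fx=3.3,fy=3.3,interpolation=cv2.INTER_CUBIC))
```

```text
[0.4479 0.0915 0.1083] [ 0.2402  0.4212 -0.1279] 0.05580780298415791 [ -7.8455   0.2932   8.0998  -2.7825 -11.1415  -0.5454]
fin 1/1 [-0.2, -0.0, 0.66, 0.02, 0.001, 0.001, -0.003]
```

View pics/c8.png

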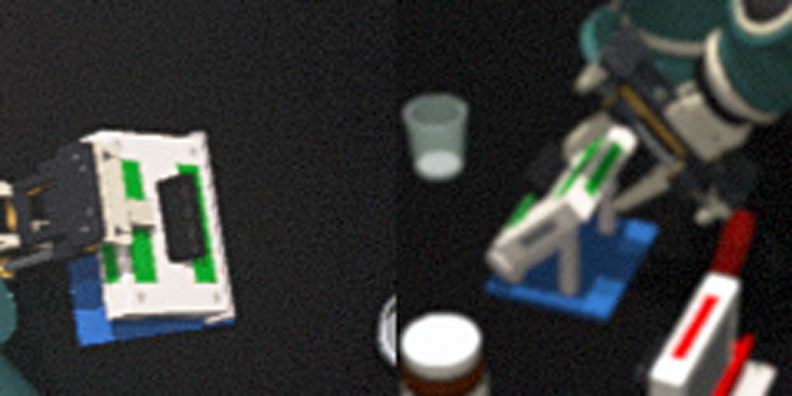

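The fingers straddle the upper edge: the front fingertip is at crop px (150,212), short of the bar at (165,215), and the back finger lies behind it. Final 12 mm, then close.

>>> drive_tool([
  [-0.2, 0, 0.15, 0, 0, 0, 0],
  [-0.2, 0, 0.3, 0, 0, 0, 0],
  [0.2, 0, 0.42, 0, 0, 0, 0],
  [0.2, 0, 0.5, 0, 0, 0, 0],
  [0.2, 0, 0.5, 0, 0, 0, 0],
])

```text
clock: 19.2
tcp_pos: [0.4489, 0.0839, 0.0996]
tool_rot: [[0.085, 0.082, 0.993], [-0.703, -0.701, 0.118], [0.706, -0.709, -0.002]]
contact_force: [-0.9, -0.5, 0.1]
finger_gap: 0.0407
```

>>> drive_tool([
  [1, 0, 0, 0, 0, 0, 0],
  [1, 0, 0, 0, 0, 0, 0],
  [1, 0, 0, 0, 0, 0, 0],
  [1, 0, 0, 0, 0, 0, 0],
  [1, 0, 0, 0, 0, 0, 0],
])

```text
clock: 19.62
tcp_pos: [0.4492, 0.0834, 0.101]
tool_rot: [[0.084, 0.082, 0.993], [-0.702, -0.702, 0.117], [0.707, -0.707, -0.001]]
contact_force: [-0.9, -7.7, 9.1]
finger_gap: 0.0257
```

>>> drive_tool([
  [1, 0, 0, 0, 0, 0, 0],
  [1, 0, 0, 0, 0, 0, 0],
  [1, 0, 0, 0, 0, 0, 0],
  [1, 0, 0, 0, 0, 0, 0],
])

```text
clock: 19.95
tcp_pos: [0.4492, 0.0834, 0.101]
tool_rot: [[0.084, 0.082, 0.993], [-0.702, -0.702, 0.117], [0.707, -0.707, -0.001]]
contact_force: [-0.7, -7.9, 9.1]
finger_gap: 0.0257
```

Run:
```python
from h import *
np.set_printoptions(precision=4,suppress=True)
o=get_obs(); p=o['tcp_pos'];R=o['tool_rot'];print(p,R,o['contact_force'],o['finger_gap'],o['wrist_torque'])
print('depth along my, mz, x',(p-corner)@my,(p-corner)@mz,(p-corner)@ex)
N=down(-90+13.2); g=np.array([.4736,.3799,0])
P,Q=plan([('out',p+[0,0,.09],R,1),('up',p+np.array([0,0.02,.19]),down(-83.3),1),('over',g+[0,0,.26],N,1),('pre',g+[0,0,.155],N,1)],amax=28,dmax=.15)
```

```text
[0.4492 0.0834 0.101 ] [[ 0.0835  0.082   0.9931]
 [-0.7021 -0.7024  0.117 ]
 [ 0.7072 -0.707  -0.0011]] [-0.7295 -7.8819  9.091 ] 0.02569871739253856 [-1.7886 -0.0071 -0.297 ]
depth along my, mz, x 0.07959564211345123 0.013770314256715238 -0.00020838773088373026
out 1/1 [1, 2.55, -2.55, -0.0, 0.0, 0.0, 0.0]
up 1/2 [1, 1.13, -1.69, 0.04, 0.0, 0.0, 0.393]
up 2/2 [1, 0.4, -2.0, 0.04, 0.001, 0.001, 0.393]
over 1/2 [1, -5.44, 0.62, 1.13, -0.0, -0.057, -0.0]
over 2/2 [1, -5.36, 0.63, 1.44, -0.0, -0.057, -0.0]
pre 1/1 [1, 0.0, 4.2, -0.0, -0.0, 0.0, -0.0]
```

>>> drive_tool([
  [1, 0.3, -0.3, 0, 0, 0, 0],
  [1, 0.8, -0.8, 0, 0, 0, 0],
  [1, 1.4, -1.4, 0, 0, 0, 0],
  [1, 2, -2, 0, 0, 0, 0],
  [1, 2.55, -2.55, 0, 0, 0, 0],
])

```text
clock: 20.37
tcp_pos: [0.449, 0.0841, 0.1914]
tool_rot: [[0.085, 0.082, 0.993], [-0.704, -0.7, 0.118], [0.705, -0.709, -0.002]]
contact_force: [0.5, -1.0, -3.0]
finger_gap: 0.0257
```

>>> drive_tool([
  [1, 0.22, -0.34, 0, 0, 0, 0.078],
  [1, 0.45, -0.68, 0, 0, 0, 0.157],
  [1, 0.68, -1, 0, 0, 0, 0.236],
  [1, 0.9, -1.35, 0, 0, 0, 0.314],
  [1, 1.13, -1.69, 0.04, 0, 0, 0.393],
])

```text
clock: 20.78
tcp_pos: [0.4488, 0.0943, 0.2412]
tool_rot: [[0.111, 0.044, 0.993], [-0.92, -0.374, 0.119], [0.376, -0.927, -0.001]]
contact_force: [-0.5, 0.3, -3.3]
finger_gap: 0.0258
```

>>> drive_tool([
  [1, 0.1, -0.4, 0, 0, 0, 0.078],
  [1, 0.16, -0.8, 0, 0, 0, 0.157],
  [1, 0.24, -1.2, 0, 0, 0, 0.236],
  [1, 0.32, -1.6, 0, 0, 0, 0.314],
  [1, 0.4, -2, 0.04, 0, 0, 0.393],
])

```text
clock: 21.2
tcp_pos: [0.4488, 0.1038, 0.2914]
tool_rot: [[0.119, -0.001, 0.993], [-0.993, 0.007, 0.119], [-0.007, -1.0, -0.0]]
contact_force: [0.4, 0.3, -3.3]
finger_gap: 0.0261
```

>>> drive_tool([
  [1, -0.8, 0.1, 0.2, 0, -0.01, 0],
  [1, -2, 0.2, 0.4, 0, -0.02, 0],
  [1, -3.2, 0.35, 0.65, 0, -0.035, 0],
  [1, -4.4, 0.5, 0.9, 0, -0.045, 0],
  [1, -5.44, 0.62, 1.13, 0, -0.057, 0],
])

```text
clock: 21.62
tcp_pos: [0.4606, 0.2436, 0.2748]
tool_rot: [[0.175, -0.002, 0.984], [-0.984, 0.003, 0.175], [-0.003, -1.0, -0.002]]
contact_force: [1.2, 0.1, -2.7]
finger_gap: 0.0258
```

>>> drive_tool([
  [1, -1.2, 0.1, 0.3, 0, -0.01, 0],
  [1, -2.4, 0.25, 0.6, 0, -0.025, 0],
  [1, -3.6, 0.4, 0.95, 0, -0.038, 0],
  [1, -4.7, 0.55, 1.25, 0, -0.05, 0],
  [1, -5.36, 0.63, 1.44, 0, -0.057, 0],
])

```text
clock: 22.03
tcp_pos: [0.4725, 0.3827, 0.2586]
tool_rot: [[0.233, -0.003, 0.973], [-0.973, 0.002, 0.233], [-0.003, -1.0, -0.003]]
contact_force: [0.7, -0.7, -3.8]
finger_gap: 0.026
```

>>> drive_tool([
  [1, 0, 0.8, 0, 0, 0, 0],
  [1, 0, 1.7, 0, 0, 0, 0],
  [1, 0, 2.6, 0, 0, 0, 0],
  [1, 0, 3.4, 0, 0, 0, 0],
  [1, 0, 4.1, 0, 0, 0, 0],
])

```text
clock: 22.45
tcp_pos: [0.4723, 0.3804, 0.1554]
tool_rot: [[0.231, -0.003, 0.973], [-0.973, 0.002, 0.231], [-0.003, -1.0, -0.003]]
contact_force: [-0.0, 0.2, -3.3]
finger_gap: 0.0258
```

>>> drive_tool([
  [1, 0, 0, 0, 0, 0, 0],
  [1, 0, 0, 0, 0, 0, 0],
  [1, 0, 0, 0, 0, 0, 0],
])

```text
clock: 22.7
tcp_pos: [0.4731, 0.3807, 0.1584]
tool_rot: [[0.23, -0.001, 0.973], [-0.973, 0.003, 0.23], [-0.004, -1.0, -0.0]]
contact_force: [0.3, 0.7, -1.6]
finger_gap: 0.0255
```

Run:
```python
from h import *
np.set_printoptions(precision=4,suppress=True)
o=get_obs(); print(o['tcp_pos'],o['contact_force'],o['finger_gap'],o['q'])
N=down(-90+13.2); g=np.array([.4736,.3799,0])
plan([('low',g+[0,0,.10],N,1)])
for n in("scene","top"): cv2.imwrite(f"pics/{n}7.png",snapshot(n)[:,:,::-1])
a=cv2.imread("pics/top7.png")[200:320,150:270]; b=cv2.imread("pics/scene7.png")[180:300,340:460]
cv2.imwrite("pics/c9.png",cv2.resize(np.hstack([a,b]),None,fx=3.3,fy=3.3,interpolation=cv2.INTER_CUBIC))
```

```text
[0.4731 0.3807 0.1584] [ 0.3189  0.7049 -1.6446] 0.025499108051583643 [ 36.3191  -0.5132  95.6461   0.1961  84.809  112.989 ]
low 1/1 [1, 0.04, 2.33, 0.01, 0.0, 0.002, -0.004]
```

View pics/c9.png

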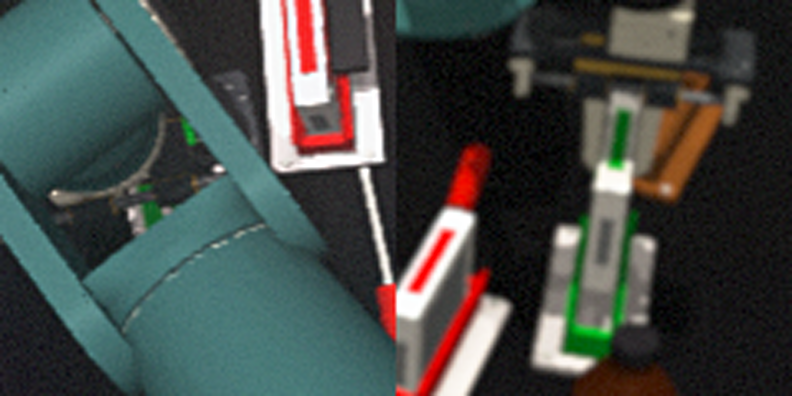

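The module hangs upright over the green slot (crop px (600,330) between the lips). Lower it.

>>> drive_tool([
  [1, 0.02, 0.5, 0, 0, 0, 0],
  [1, 0.03, 1, 0, 0, 0, 0],
  [1, 0.03, 1.5, 0, 0, 0, 0],
  [1, 0.03, 1.9, 0, 0, 0, 0],
  [1, 0.03, 2.2, 0, 0, 0, 0],
])

```text
clock: 23.22
tcp_pos: [0.4723, 0.3795, 0.0995]
tool_rot: [[0.23, -0.004, 0.973], [-0.973, 0.001, 0.23], [-0.002, -1.0, -0.004]]
contact_force: [1.1, -0.1, -3.2]
finger_gap: 0.0255
```

>>> drive_tool([
  [1, 0, 0.08, 0, 0, 0, 0],
  [1, 0, 0.16, 0, 0, 0, 0],
  [1, 0, 0.22, 0, 0, 0, 0],
  [1, 0, 0.22, 0, 0, 0, 0],
])

```text
clock: 23.55
tcp_pos: [0.473, 0.38, 0.0964]
tool_rot: [[0.23, -0.002, 0.973], [-0.973, 0.003, 0.23], [-0.003, -1.0, -0.001]]
contact_force: [0.6, 0.4, -2.9]
finger_gap: 0.0261
```

>>> drive_tool([
  [1, 0, 0.06, 0, 0, 0, 0],
  [1, 0, 0.12, 0, 0, 0, 0],
  [1, 0, 0.18, 0, 0, 0, 0],
  [1, 0, 0.18, 0, 0, 0, 0],
])

```text
clock: 23.88
tcp_pos: [0.4728, 0.3798, 0.0915]
tool_rot: [[0.23, -0.002, 0.973], [-0.973, 0.002, 0.23], [-0.003, -1.0, -0.002]]
contact_force: [0.4, 0.2, -3.6]
finger_gap: 0.026
```

>>> drive_tool([
  [1, 0, 0.04, 0, 0, 0, 0],
  [1, 0, 0.08, 0, 0, 0, 0],
  [1, 0, 0.12, 0, 0, 0, 0],
  [1, 0, 0.12, 0, 0, 0, 0],
])

```text
clock: 24.22
tcp_pos: [0.473, 0.38, 0.0905]
tool_rot: [[0.23, -0.002, 0.973], [-0.973, 0.003, 0.23], [-0.003, -1.0, -0.001]]
contact_force: [-7.2, -4.1, 12.6]
finger_gap: 0.0257
```

>>> drive_tool([
  [1, 0, 0.03, 0, 0, 0, 0],
  [1, 0, 0.06, 0, 0, 0, 0],
  [1, 0, 0.06, 0, 0, 0, 0],
])

```text
clock: 24.47
tcp_pos: [0.473, 0.3801, 0.0905]
tool_rot: [[0.23, -0.001, 0.973], [-0.973, 0.003, 0.23], [-0.004, -1.0, -0.0]]
contact_force: [-12.5, -8.8, 26.6]
finger_gap: 0.0257
```

Floor contact came at z=.0905, as predicted. Release, retreat and check.

>>> drive_tool([
  [1, 0, -0.12, 0, 0, 0, 0],
  [-0.4, 0, -0.12, 0, 0, 0, 0],
  [-0.4, 0, -0.12, 0, 0, 0, 0],
  [-0.4, 0, -0.12, 0, 0, 0, 0],
  [-0.4, 0, -0.12, 0, 0, 0, 0],
])

```text
clock: 24.88
tcp_pos: [0.4728, 0.3799, 0.09]
tool_rot: [[0.23, -0.003, 0.973], [-0.973, 0.002, 0.23], [-0.003, -1.0, -0.002]]
contact_force: [0.3, -0.3, 0.3]
finger_gap: 0.048
```

>>> drive_tool([
  [-0.5, 0, -0.8, 0, 0, 0, 0],
  [-0.5, 0, -2, 0, 0, 0, 0],
  [-0.5, 0, -3.5, 0, 0, 0, 0],
  [-0.5, 0, -5, 0, 0, 0, 0],
  [-0.5, 0, -6.2, 0, 0, 0, 0],
])

```text
clock: 25.3
tcp_pos: [0.4733, 0.3795, 0.2481]
tool_rot: [[0.23, -0.001, 0.973], [-0.973, 0.003, 0.23], [-0.004, -1.0, -0.0]]
contact_force: [-0.3, -0.8, -0.2]
finger_gap: 0.0697
```

>>> drive_tool([
  [-0.5, 1.5, -0.5, -0.5, 0, 0, 0],
  [-0.5, 3, -1, -1, 0, 0, 0],
  [-0.5, 4.5, -1, -1.5, 0, 0, 0],
  [-0.5, 6, -1, -2, 0, 0, 0],
  [-0.5, 7, -1, -2, 0, 0, 0],
])

```text
clock: 25.72
tcp_pos: [0.4638, 0.1951, 0.2704]
tool_rot: [[0.23, -0.001, 0.973], [-0.973, 0.003, 0.23], [-0.003, -1.0, -0.001]]
contact_force: [0.4, -0.7, -0.5]
finger_gap: 0.0699
```

>>> drive_tool([
  [-0.5, 1.5, 0, -0.2, 0, 0, 0],
  [-0.5, 3, 0, -0.4, 0, 0, 0],
  [-0.5, 4.5, 0, -0.6, 0, 0, 0],
  [-0.5, 6, 0, -0.7, 0, 0, 0],
  [-0.5, 7, 0, -0.7, 0, 0, 0],
])

```text
clock: 26.13
tcp_pos: [0.4879, 0.0205, 0.2694]
tool_rot: [[0.229, -0.002, 0.973], [-0.973, 0.002, 0.229], [-0.002, -1.0, -0.001]]
contact_force: [0.4, 0.2, 0.9]
finger_gap: 0.0698
```

>>> drive_tool([
  [-0.5, 1, 0, 0, 0, 0, 0],
  [-0.5, 2, 0, 0, 0, 0, 0],
  [-0.5, 3, 0, 0, 0, 0, 0],
  [-0.5, 3, 0, 0, 0, 0, 0],
  [-0.5, 3, 0, 0, 0, 0, 0],
])

```text
clock: 26.55
tcp_pos: [0.5054, -0.0506, 0.2688]
tool_rot: [[0.228, -0.003, 0.974], [-0.974, 0.003, 0.228], [-0.003, -1.0, -0.002]]
contact_force: [-1.2, -0.4, -0.9]
finger_gap: 0.0699
```

Run:
```python
from h import *
np.set_printoptions(precision=4,suppress=True)
o=get_obs(); print(o['clock'],o['tcp_pos'],o['contact_force'],o['finger_gap'],o['q'])
for n in("scene","top"): cv2.imwrite(f"pics/{n}8.png",snapshot(n)[:,:,::-1])
crop("pics/top8.png","pics/c10.png",170,165,300,315,3.9)
```

```text
26.55 [ 0.5054 -0.0506  0.2688] [-1.1812 -0.3617 -0.8765] 0.06987759634422053 [ -8.6685 -14.7813  98.3097   0.1302  96.6634  68.1633]
```

View pics/c10.png

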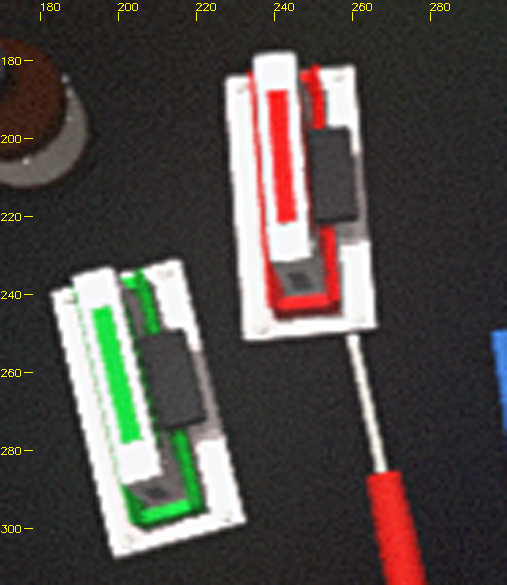

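The top view shows both modules upright in their slots. Top-edge crop corners are green (72,275),(112,268),(160,478),(121,485) and red (253,55),(297,52),(310,258),(271,263). Check these against the nests.

Run:
```python
from h import *
np.set_printoptions(precision=4,suppress=True)
for n,uv,g,y in(('green',[(72,275),(112,268),(160,478),(121,485)],(.4736,.3799),13.2),('red',[(253,55),(297,52),(310,258),(271,263)],(.6156,.2751),3.85)):
    P=rect(uv,.12,3.9,(170,165)); c=P.mean(0)[:2]; u=P[0]+P[1]-P[2]-P[3]
    a=np.radians(y); d=c-g
    print(n,'along',d@[np.cos(a),np.sin(a)],'across',d@[-np.sin(a),np.cos(a)],'L',np.linalg.norm(u)/2,'yaw err',np.degrees(np.arctan2(u[1],u[0]))-y)
# bystander shift: compare first and last pictures in areas the arm left free in both
a=cv2.imread('pics/top0.png').astype(int);b=cv2.imread('pics/top8.png').astype(int)
for n,(x0,y0,x1,y1) in dict(jar=(300,160,338,200),wash=(360,120,398,170),reagent=(150,170,195,215),screw=(258,250,282,325),tip=(476,150,524,205),beaker=(390,285,424,315)).items():
    print(n,np.abs(a-b)[y0:y1,x0:x1].mean().round(1))
```

```text
green along -0.00029566543375271666 across 0.0007694971233598763 L 0.14034847794477592 yaw err -0.0447141235342432
red along -0.0008054768409399734 across -0.0006392938681675424 L 0.1401138994301556 yaw err -0.1243625772987933
jar 3.0
wash 17.6
reagent 4.4
screw 4.6
tip 3.2
beaker 53.5
```

Both modules are seated within 1 mm. The wash bottle and beaker differences are probably the arm in the view, so I check them in the scene camera.

Run:
```python
from h import *
a=cv2.imread('pics/scene0.png').astype(int)
for k in (6,7,8):
    d=np.abs(a-cv2.imread(f'pics/scene{k}.png').astype(int))
    print(k,'wash',d[245:295,192:225].mean().round(1),'beaker',d[186:216,260:284].mean().round(1))
b=cv2.imread('pics/top6.png').astype(int);a=cv2.imread('pics/top0.png').astype(int)
for k in (5,6,7):
    d=np.abs(a-cv2.imread(f'pics/top{k}.png').astype(int)); print(k,'top wash',d[120:170,360:398].mean().round(1),'beaker',d[285:315,390:424].mean().round(1))
print(get_obs()['contact_force'],get_obs()['clock'])
close_job()
```

```text
6 wash 21.6 beaker 3.1
7 wash 21.6 beaker 3.1
8 wash 21.5 beaker 3.1
5 top wash 4.1 beaker 25.7
6 top wash 4.1 beaker 4.3
7 top wash 4.2 beaker 4.2
[-1.40973238  0.24768914 -1.01155388] 26.65
the job is handed in; nothing more can be done
```

I sorted both modules and handed the job in at 26.7 s; no verdict was reported.

- **Red-tagged module:** I took it by its upper edge from the blue stand and lowered it into the red nest until it touched the floor.
- **Green-tagged module:** I picked it up by its bar and leaned it on the rest at 45°. I then took it again by its upper edge and lowered it into the green nest until it touched the floor.
- **Release:** Both are let go, and the arm stands well clear of them.

**Last checks:**
- **Position:** In the final top picture, both modules stand within about 1 mm along and across their slots and within 0.2° in yaw. The length of each upper edge fits the seated height.
- **Bystanders:** Picture differences before and after show the jar, reagent bottle, tip box, screwdriver, beaker and wash bottle unmoved.
- **Checks that disagreed:** In the final top picture the wash bottle and beaker areas differed, most likely because the arm covered them, since the earlier clear pictures match. The wash bottle also differed in the scene picture, where the green module used to lie behind it.
- **Not checked:** My last look at the full scene picture was refused at the 12-picture limit.

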